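# Sweep the loose jar lids into the lid tray and shut its flap

## Task

Sweep the three small round steel jar lids across the counter with your closed fingers until all three lie fully inside the low three-sided steel tray, then push the tray's hinged flap fully shut so that they stay in, and draw clear. Only push: do not pick up or lift any lid, and do not shut the flap before all three lids are in. Leave the cups, the sugar jar, the pan, and the tongs on their trivet where they are.

Things in the scene. Friction and masses are not known exactly. Their poses are not given: they have to be found in the camera images.
- tray: low fixed steel tray without a front wall; inside x -80 to 80 mm, y -80 (back wall) to +80 mm (open mouth); walls 3 mm thick, 35 mm high; floor level with the counter, no step at the mouth. Origin at the centre of its floor; +y points out through the mouth, z up. A hinge post 10 mm thick, 40 mm high stands at its x = +82, y = +84 mm
- flap (a joint): upright steel flap of the mouth, 160 mm long, 3 mm thick, 4 to 38 mm above the counter; vertical hinge at tray x = +82, y = +84 mm. In rad: 0 = shut, across the mouth towards tray -x (it stops there); grows as its free end swings out towards tray +y; 1.57 points straight out; starts open at 1.65 to 2.0. Stays where left; about 0.05 N m turns it
- flap_hinge (a point): point on the flap's hinge axis, 21 mm above the counter
- flap_end (a point): middle of the flap's free upright edge, 160 mm from the hinge axis, 21 mm above the counter
- lid1_mid (a point): one of three alike loose round steel jar lids, solid flat disc 42 mm in diameter, 14 mm high, about 30 g, lying flat on the counter in front of the tray's mouth; its point is the centre of the lid, half-way up (7 mm above the counter)
- lid2_mid (a point): one of three alike loose round steel jar lids, solid flat disc 42 mm in diameter, 14 mm high, about 30 g, lying flat on the counter in front of the tray's mouth; its point is the centre of the lid, half-way up (7 mm above the counter)
- lid3_mid (a point): one of three alike loose round steel jar lids, solid flat disc 42 mm in diameter, 14 mm high, about 30 g, lying flat on the counter in front of the tray's mouth; its point is the centre of the lid, half-way up (7 mm above the counter)
- cup1: short open steel cup, 60 mm across the mouth, 55 mm tall, standing loose on the counter; origin at the centre of its underside; bystander
- cup2: short open steel cup, 60 mm across the mouth, 55 mm tall, standing loose on the counter; origin at the centre of its underside; bystander
- cup3: short open steel cup, 60 mm across the mouth, 55 mm tall, standing loose on the counter; origin at the centre of its underside; bystander
- jar: green ceramic sugar jar with a knobbed lid, one solid piece, 110 mm across, 138 mm tall; origin at the centre of its underside; bystander
- pan: dented round aluminium pan, 196 mm across, 55 mm high, with a flat handle reaching 235 mm from its centre along its own -x; origin at the centre of its underside; bystander
- trivet: slatted wooden trivet, 150 mm square, 20 mm high; origin at the centre of its underside; bystander
- tongs: stainless tongs lying on the trivet, 190 mm long along their own x, 56 mm wide, 8 mm thick; origin under their middle; bystander
Not all that is in view belongs to the job. What is shaped like the part that bears lid1_mid but turquoise is not meant. Leave any blue look-alike of the part that bears lid2_mid alone.

How it is judged (in metres and radians):
On the way, in this order (a step that is already met when the one before it is completed fails the run):
1. all three lids are in the tray while the flap still stands open (y of lid1_mid in the frame of tray between -0.08 and 0.08 m and x of lid1_mid in the frame of tray between -0.08 and 0.08 m and height (world z) of each of lid1_mid, lid2_mid, lid3_mid below 0.025 m and y of lid2_mid in the frame of tray between -0.08 and 0.08 m and x of lid2_mid in the frame of tray between -0.08 and 0.08 m and y of lid3_mid in the frame of tray between -0.08 and 0.08 m and x of lid3_mid in the frame of tray between -0.08 and 0.08 m and value of joint flap above 0.5 rad), for 0.2 s.
2. the flap is pushed shut (value of joint flap below 0.1 rad), for 0.2 s.
At the end, for the whole second after the job is handed in: All three lids lie flat (within 0.35 rad) and still on the tray's floor, wholly within its walls and flap (lid centre at tray y below 66 mm); the flap is within 0.1 rad of shut; every bystander is within 20 mm of its start (y of lid1_mid in the frame of tray between -0.08 and 0.066 m and x of lid1_mid in the frame of tray between -0.08 and 0.08 m and height (world z) of each of lid1_mid, lid2_mid, lid3_mid below 0.025 m and angle between each of lid1_mid, lid2_mid, lid3_mid's own z axis and vertical below 0.35 rad and linear speed of each of lid1, lid2, lid3 below 0.02 m/s and y of lid2_mid in the frame of tray between -0.08 and 0.066 m and x of lid2_mid in the frame of tray between -0.08 and 0.08 m and y of lid3_mid in the frame of tray between -0.08 and 0.066 m and x of lid3_mid in the frame of tray between -0.08 and 0.08 m and value of joint flap below 0.1 rad and distance of each of cup1, cup2, cup3, jar, pan, trivet, tongs from where it was at the start of the episode below 0.02 m); the robot touches nothing.
It fails at once if a lid is lifted off the counter (its centre more than 30 mm up) (height (world z) of any of lid1_mid, lid2_mid, lid3_mid above 0.03 m).
It fails at once if a cup is pushed out of place by more than 20 mm or tipped over (distance of any of cup1, cup2, cup3 from where it was at the start of the episode above 0.02 m or angle between any of cup1, cup2, cup3's own z axis and vertical above 0.35 rad).
It fails at once if the sugar jar or the pan is pushed out of place by more than 20 mm or tipped over (distance of any of jar, pan from where it was at the start of the episode above 0.02 m or angle between any of jar, pan's own z axis and vertical above 0.35 rad).
It fails at once if the trivet or the tongs are pushed out of place by more than 20 mm or tipped over (distance of any of trivet, tongs from where it was at the start of the episode above 0.02 m or angle between any of trivet, tongs's own z axis and vertical above 0.35 rad).
It also fails if it takes over 72 s, if anything falls off the work surface, if the arm or the gripper's body presses on something with over 40 N, if the wrist force passes 120 N, or if a joint passes its speed limit or range.

## Robot

A 6-joint arm with a two-finger parallel gripper is mounted at the origin on the work surface. World frame = base frame: x ahead of the robot, y to its left, z up, the work surface at z = 0. Lengths are in mm, angles in rad, forces in N, time in s.
With the tool pointing down it reaches from about 275 to 825 mm from the base axis. Payload 5.2 kg.
Tool frame: the origin (TCP) lies at the very end of the fingers, on their centre line; the grasp point (between the pads) lies 19 mm behind it; x points along the fingers, z is the direction in which the jaws open and shut, and the axes are right-handed (so a half turn about x gives the same grasp; the last joint's range is limited). The gripper opens to 93 mm and grips with 3 to 60 N. Pads are 15 mm wide; open, the fingers measure 128 mm over their backs; the gripper's body (75 mm by 188 mm) begins 65 mm behind the grasp point.
Start: joints at [1.066, 0.259, 1.535, -0, 1.348, -0.203], TCP at [163.46, 525.153, 218.653] pointing down, gripper open.
Joint ranges: [-3.14, 3.14], [-0.91, 2.08], [0.19, 2.58], [-1.22, 4.36], [0.22, 2.71], [-3.12, 3.12]. Speed limits (rad/s): [2.57, 2.57, 3.14, 3.14, 3.14, 3.14].

## Interface

Orientations are given as [roll, pitch, yaw] about the fixed x, y, z axes, in that order (R = Rz(yaw) Ry(pitch) Rx(roll)).
In Python, from bench import * gives the robot as it stands.
- The arm moves only by the tool jog_arm, never from a script. Its argument "motion" is a list of rows, each a list of 7 numbers: the shift along the tool's x, y, z in m, then the turn, a rotation vector about the tool's x, y, z in degrees, then the finger opening in m, from 0 to 0.093. In form: [[x, y, z, wx, wy, wz, grip], ...]. A call has 1 to 10 rows; each row is the pose to reach, as a shift and turn from the pose commanded when the call began, along the tool's axes at that moment; what a row does not reach only later rows make up. A row lasts 1/10 s, in which the tool goes at most 50 mm and 8.59 degrees, less where a joint would pass 70% of its speed; a pose out of reach is approached as far as the arm can. A call with a gripper value outside its range is refused whole. The fingers move at their own pace and stop on an object; the grip force is fixed at half the most. Time passes only in rows, so rows that repeat a pose let the fingers close. It gives the time, the measured TCP pose, the force and the opening at its end, in the units of the state.
- observe(): the state, without advancing time (a new reading comes with each control period).
- grab_frame(name): name is "side" or "top" or "wrist"; returns the picture (400x640x3 uint8, red, green, blue); there is no depth.
- camera_info(name): a dict with "vfov" (degrees; the focal length in pixels is half the picture's height over the tangent of half this angle, whatever the lens; pixels are square), "cx", "cy" (the principal point, pixels), "extrinsics" (4x4, takes a point from camera to world coordinates); the wrist camera has in their place "hand_eye" (4x4, takes a point from camera to tool coordinates, whose origin is the TCP and whose axes are the tool frame's). Camera axes: x right, y down, z forward; pixel columns grow to the right and rows downward; lengths in mm; the calibration is good to about 2 mm. The wrist camera is an equidistant fisheye: a pixel r from the principal point sees the ray r / f radians off the axis. A picture is of the moment at which its call begins: read the wrist's pose just before it. camera_info takes no time and is no camera call.
- close_job(): hands the job in, once; it reports no verdict.
The state is a dict: "t": time; "joint_pos": joint angles; "joint_velocities": joint speeds; "tau": joint torques, N m; "ee_pos": TCP position; "tool_rot": TCP orientation; "force": force on the tool from outside, world axes, zero at the start; "wrist_torque": the same for the moment, N m; "width": opening from 0.0 (shut) to 1.0 (fully open).
Only numpy, scipy, OpenCV 4.12 (cv2) and the standard library are available. Lean on these libraries where they do the work, as an engineer would, in place of code of your own. Each camera call takes 0.05 s, during which the arm holds its last target.

## Working session

There is one attempt and no reset: what is moved stays moved. The work goes in short steps, Python scripts to look and compute and a tool call to move; the robot and the scene stay as the last step left them, time stands still between calls to the robot, and variables do not carry over. Pictures are saved under pics/ and viewed, and the job is handed in when it is done.

Besides the shell and the picture viewer there is one more tool, called after "Emit:" as name(argument=value, ...) on one line, values as JSON. jog_arm: Moves the arm, as the interface text tells. Its arguments: {"type":"object","properties":{"motion":{"type":"array"}},"required":["motion"]}

```bash
mkdir -p pics; ls; python3 - <<'E'
from bench import *
import cv2,json
print(observe())
for n in ["top","side","wrist"]:
    print(n,camera_info(n))
    im=grab_frame(n); cv2.imwrite(f"pics/{n}0.png",im[:,:,::-1])
E
```

```text
pics
{'t': 0.0, 'joint_pos': array([ 1.06619567e+00,  2.59316919e-01,  1.53607386e+00, -7.92336593e-06,
        1.34800297e+00, -2.02796677e-01]), 'joint_velocities': array([-0.00111242, -0.00171952, -0.00135224, -0.00126413, -0.00041252,
       -0.00135517]), 'tau': array([ 3.14419294e-04, -4.37292659e+01, -2.84003574e+01,  7.18689943e-02,
        4.14387498e-02, -1.16767005e-04]), 'ee_pos': array([163.19255584, 524.65920677, 217.83545269]), 'tool_rot': array([ 2.94308464,  1.56899521, -2.07110656]), 'force': array([ 0.49188598, -0.45954586, -0.08812094]), 'wrist_torque': array([ 0.01202189, -0.00272941, -0.00967756]), 'width': 1.0006205901197827}
top {'vfov': 54.203603507130985, 'cx': 324.5889012424908, 'cy': 198.05714292480368, 'extrinsics': array([[ 9.29086554e-03, -9.86832766e-01,  1.61476845e-01,
         3.62566208e+02],
       [-9.99873650e-01, -1.12511102e-02, -1.12293041e-02,
         1.35685801e+01],
       [ 1.28982390e-02, -1.61352112e-01, -9.86812612e-01,
         1.15330098e+03],
       [ 0.00000000e+00,  0.00000000e+00,  0.00000000e+00,
         1.00000000e+00]])}
sid
[... 174 characters left out ...]
02],
       [-2.53725228e-01, -7.24569501e-01,  6.40798367e-01,
        -8.47856305e+02],
       [ 5.33658455e-03, -6.63515552e-01, -7.48143458e-01,
         1.03480331e+03],
       [ 0.00000000e+00,  0.00000000e+00,  0.00000000e+00,
         1.00000000e+00]])}
wrist {'vfov': 65.70646984690485, 'cx': 319.39661169054875, 'cy': 194.6001621240414, 'hand_eye': array([[-6.28196215e-04, -2.85615304e-01,  9.58344147e-01,
        -1.66204530e+02],
       [-4.51975151e-04, -9.58344157e-01, -2.85615603e-01,
         7.92414047e+01],
       [ 9.99999701e-01, -6.12570382e-04,  4.72937151e-04,
         9.88246718e-01],
       [ 0.00000000e+00,  0.00000000e+00,  0.00000000e+00,
         1.00000000e+00]])}
```

View pics/top0.png

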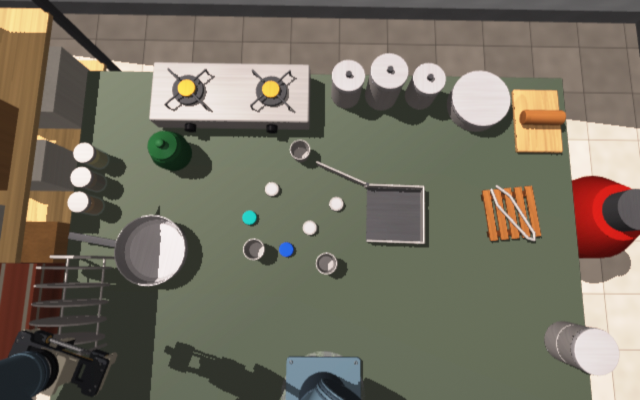

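View pics/side0.png

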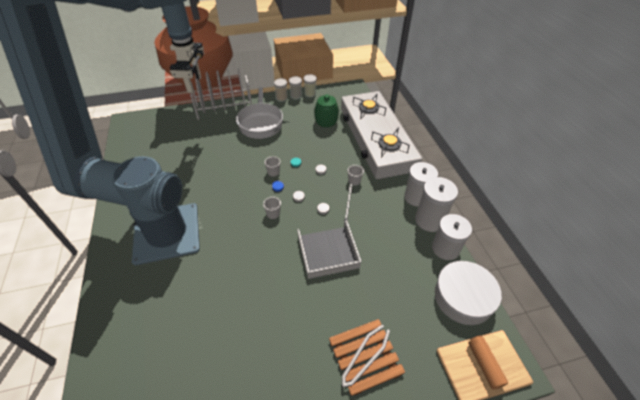

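View pics/wrist0.png

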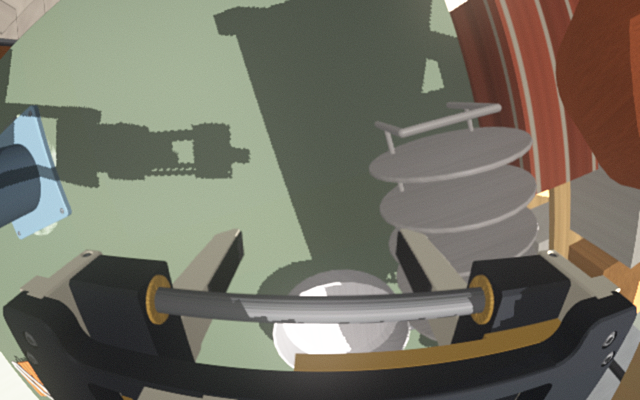

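```bash
cat > h.py <<'E'
import numpy as np,cv2
from bench import *
def px2w(n,u,v,z):
    c=camera_info(n); f=200/np.tan(np.radians(c["vfov"]/2)); T=c["extrinsics"]
    d=T[:3,:3]@np.array([(u-c["cx"])/f,(v-c["cy"])/f,1]); o=T[:3,3]
    return (o+d*(z-o[2])/d[2])[:2]
def w2px(n,p):
    c=camera_info(n); f=200/np.tan(np.radians(c["vfov"]/2)); T=c["extrinsics"]
    q=T[:3,:3].T@(np.array(p,float)-T[:3,3]); return f*q[0]/q[2]+c["cx"],f*q[1]/q[2]+c["cy"]
def shot(n,name,box=None,k=4):
    im=grab_frame(n)[:,:,::-1]
    cv2.imwrite(f"pics/{name}_full.png",im)
    if box:
        u0,v0,u1,v1=box; im=cv2.resize(im[v0:v1,u0:u1],None,fx=k,fy=k,interpolation=cv2.INTER_CUBIC)
    cv2.imwrite(f"pics/{name}.png",im)
E
python3 - <<'E'
from h import *
im=cv2.imread("pics/top0.png")
cv2.imwrite("pics/c1.png",cv2.resize(im[130:280,235:435],None,fx=4,fy=4,interpolation=cv2.INTER_CUBIC))
hsv=cv2.cvtColor(im,cv2.COLOR_BGR2HSV)
m=((hsv[:,:,2]>160)&(hsv[:,:,1]<60)).astype(np.uint8)
n,l,s,c=cv2.connectedComponentsWithStats(m)
for i in range(1,n):
    if 230<c[i][0]<440 and 140<c[i][1]<290 and s[i][4]>15: print(c[i],s[i],px2w("top",*c[i],12))
E
```

```text
[305.79591837 151.87755102] [302 141   8  18  49] [689.78788451  58.5693992 ]
[341.32653061 172.47959184] [317 162  49  22  98] [627.4640063  -48.79677081]
[271.09150327 188.50980392] [265 182  13  14 153] [576.20545558 159.52229892]
[403.57692308 215.70833333] [367 184  58  60 312] [ 499.29653087 -232.56809368]
[335.64935065 203.35064935] [329 197  14  14 154] [533.85140835 -32.2388281 ]
[309.02564103 227.19230769] [303 220  13  15 156] [462.53628608  45.26076695]
[246.96875 245.5625 ] [243 238  13  20  32] [407.44292533 223.95336667]
[260.109375 250.84375 ] [254 240  10  20  64] [392.65953651 185.45468361]
[317.85 258.8 ] [316 253   7  15  20] [371.51146768  18.37620666]
[330.39583333 264.70833333] [328 260   6  11  48] [355.03920762 -17.94818827]
[333.22727273 268.27272727] [329 261   8  13  22] [345.00967462 -26.16227676]
```

View pics/c1.png

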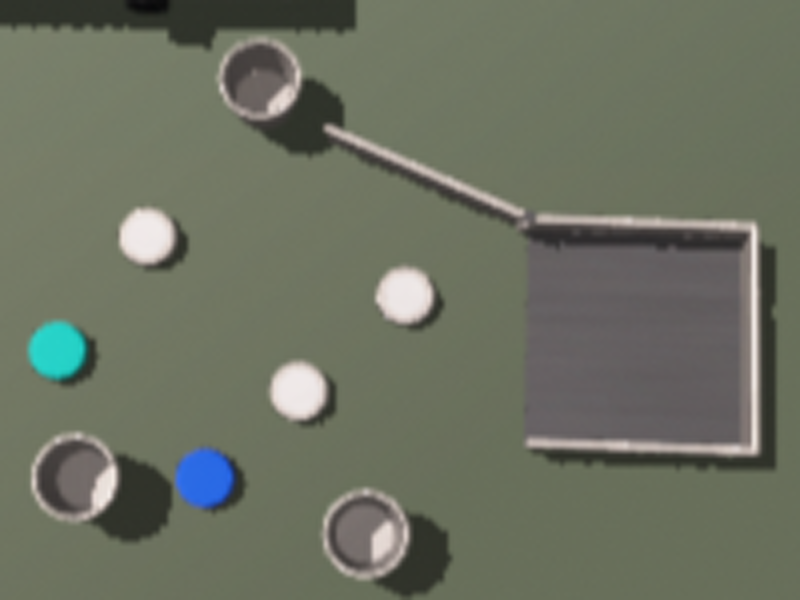

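```bash
python3 - <<'E'
from h import *
from scipy.spatial.transform import Rotation as R
def c(u,v,z): return px2w("top",(u+.5)/4-.5+235,(v+.5)/4-.5+130,z)
for n,u,v,z in [("A",148,236,14),("B",405,296,14),("C",299,391,14),("turq",58,350,14),("blue",205,478,14),
 ("bf",755,226,35),("bn",756,452,35),("fn",528,443,35),("ff",537,217,35),("hinge",527,218,39),("end",326,128,38),("cup1",260,79,55),("cup2",75,477,55),("cup3",366,533,55)]:
    print(n,c(u,v,z).round(1))
s=observe()
print(R.from_euler("xyz",s["tool_rot"]).as_matrix().round(3))
E
```

```text
A [575.5 157.7]
B [532.7 -32.8]
C [461.8  44.2]
turq [490.  220.7]
blue [398.2 111.1]
bf [ 584.2 -287.7]
bn [ 419.8 -283.2]
fn [ 424.6 -120.2]
ff [ 589.  -128.1]
hinge [ 587.4 -120.3]
end [653.2  26.7]
cup1 [684.7  74.9]
cup2 [396.8 197.9]
cup3 [360.2  -4.9]
[[-0.001 -0.955  0.297]
 [-0.001  0.297  0.955]
 [-1.     0.    -0.001]]
```

Emit:
jog_arm(motion=[[0,-0.507,-0.384,74.3,0,0,0],[0,-0.507,-0.384,74.3,0,0,0],[0,-0.507,-0.384,74.3,0,0,0],[0,-0.507,-0.384,74.3,0,0,0],[0,-0.507,-0.384,74.3,0,0,0],[0,-0.507,-0.384,74.3,0,0,0],[0,-0.507,-0.384,74.3,0,0,0],[0,-0.507,-0.384,74.3,0,0,0],[0,-0.507,-0.384,74.3,0,0,0],[0,-0.507,-0.384,74.3,0,0,0]])

```text
t: 1.15
ee_pos: [455.0, 116.5, 218.7]
tool_rot: [1.114, 1.571, 1.083]
force: [0.8, 1.1, 0.8]
width: 0.19
```

```bash
cat >> h.py <<'E'
from scipy.spatial.transform import Rotation as R
C=np.array([504.3,-202.5]); X=np.array([.9996,-.027]); Y=np.array([.027,.9996])
def tray(p): d=np.array(p)[:2]-C; return np.array([d@X,d@Y]).round(1)
def st():
    s=observe(); M=R.from_euler("xyz",s["tool_rot"]).as_matrix()
    print("t",round(s["t"],2),"pos",s["ee_pos"].round(1),"tray",tray(s["ee_pos"]),"F",s["force"].round(1),"w",round(s["width"],3),"q",s["joint_pos"].round(2))
    print("toolx",M[:,0].round(3),"tooly",M[:,1].round(3),"yang",np.degrees(np.arctan2(M[1,1],M[0,1])).round(2))
    return s,M
E
python3 -c "
from h import *
st()"
```

```text
t 1.15 pos [455.  116.5 218.7] tray [-57.9 317.6] F [0.8 1.1 0.8] w 0.19 q [0.01 0.11 1.72 0.   1.31 0.04]
toolx [ 0.  0. -1.] tooly [0.031 1.    0.   ] yang 88.23
```

Emit:
jog_arm(motion=[[0.05,-0.05,0.04,0,0,0,0],[0.1,-0.08,0.06,0,0,0,0],[0.14,-0.106,0.082,0,0,0,0],[0.16,-0.106,0.082,0,0,0,0],[0.16,-0.106,0.082,0,0,0,0],[0.16,-0.106,0.082,0,0,0,0],[0.16,-0.106,0.082,0,0,0,0]])

```text
t: 1.85
ee_pos: [533.5, 10.8, 59.8]
tool_rot: [0.241, 1.57, 0.214]
force: [-0.5, -0.4, -0.1]
width: 0.005
```

```bash
python3 -c "
from h import *
st()
shot('wrist','w1'); shot('top','t1',(235,130,435,280))"
```

```text
t 1.85 pos [533.5  10.8  59.8] tray [ 23.5 214.1] F [-0.5 -0.4 -0.1] w 0.005 q [-0.19  0.39  1.78  0.    0.97 -0.16]
toolx [ 0.001  0.    -1.   ] tooly [0.027 1.    0.   ] yang 88.42
```

View pics/w1.png

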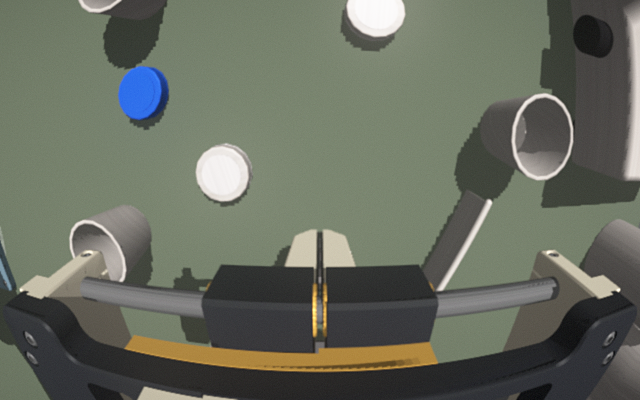

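View pics/t1.png

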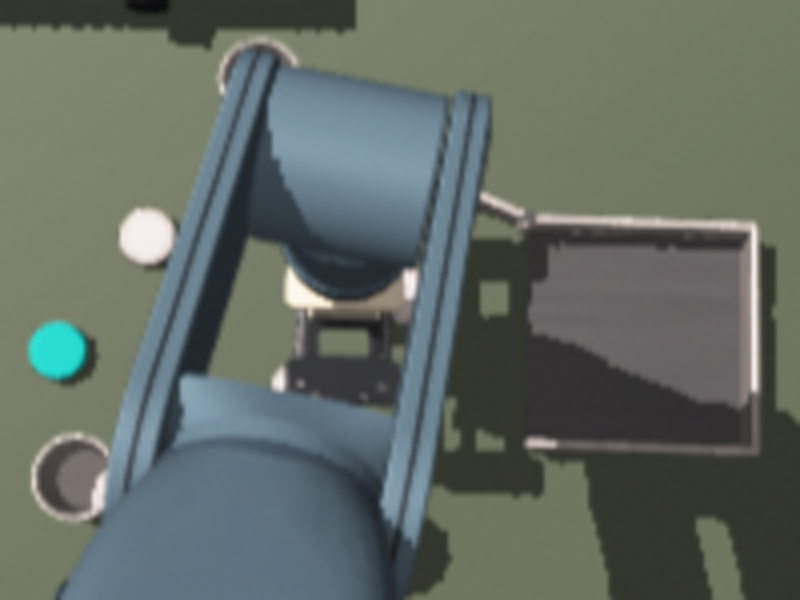

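Emit:
jog_arm(motion=[[0.03,0,0.001,0,0,0,0],[0.05,0,0.001,0,0,0,0],[0.055,0,0.001,0,0,0,0],[0.055,0,0.001,0,0,0,0],[0.055,-0.005,0.001,0,0,0,0],[0.055,-0.012,0.001,0,0,0,0],[0.055,-0.02,0.001,0,0,0,0],[0.055,-0.03,0.001,0,0,0,0],[0.055,-0.04,0.001,0,0,0,0],[0.055,-0.05,0.001,0,0,0,0]])

```text
t: 2.95
ee_pos: [532.9, -41.0, 3.7]
tool_rot: [-0.681, 1.571, -0.71]
force: [0.4, 0.5, 0.9]
width: 0.01
```

```bash
python3 -c "
from h import *
st()
shot('side','s2',(230,140,390,290),5)"
```

```text
t 2.95 pos [532.9 -41.    3.7] tray [ 24.2 162.2] F [0.4 0.5 0.9] w 0.01 q [-0.29  0.47  1.82 -0.    0.85 -0.26]
toolx [ 0. -0. -1.] tooly [ 0.028  1.    -0.   ] yang 88.38
```

View pics/s2.png

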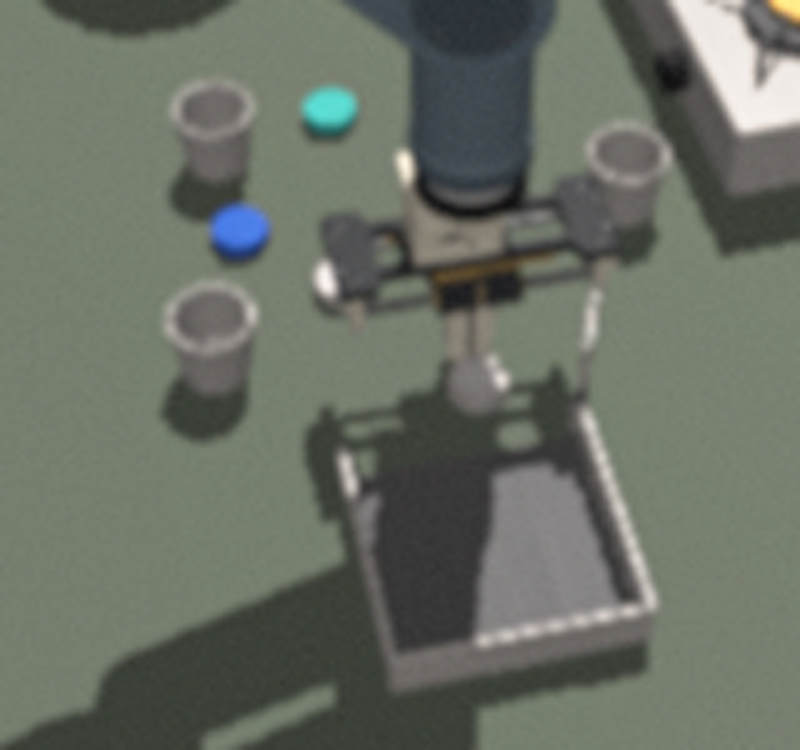

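Emit:
jog_arm(motion=[[0,-0.015,0,0,0,0,0],[0,-0.03,0,0,0,0,0],[0,-0.045,0,0,0,0,0],[0,-0.06,0,0,0,0,0],[0,-0.075,0,0,0,0,0],[0,-0.09,0,0,0,0,0],[0,-0.105,0,0,0,0,0],[0,-0.12,0,0,0,0,0],[0,-0.135,0,0,0,0,0],[0,-0.145,0,0,0,0,0]])

```text
t: 4.0
ee_pos: [529.0, -186.4, 3.7]
tool_rot: [-0.765, 1.57, -0.794]
force: [-0.1, -0.5, -1.4]
width: 0.002
```

```bash
python3 -c "
from h import *
st()
shot('side','s3',(230,140,390,290),5)"
```

```text
t 4.0 pos [ 529.  -186.4    3.7] tray [24.2 16.8] F [-0.1 -0.5 -1.4] w 0.002 q [-0.54  0.51  1.75 -0.    0.88 -0.51]
toolx [ 0. -0. -1.] tooly [ 0.028  1.    -0.   ] yang 88.37
```

View pics/s3.png

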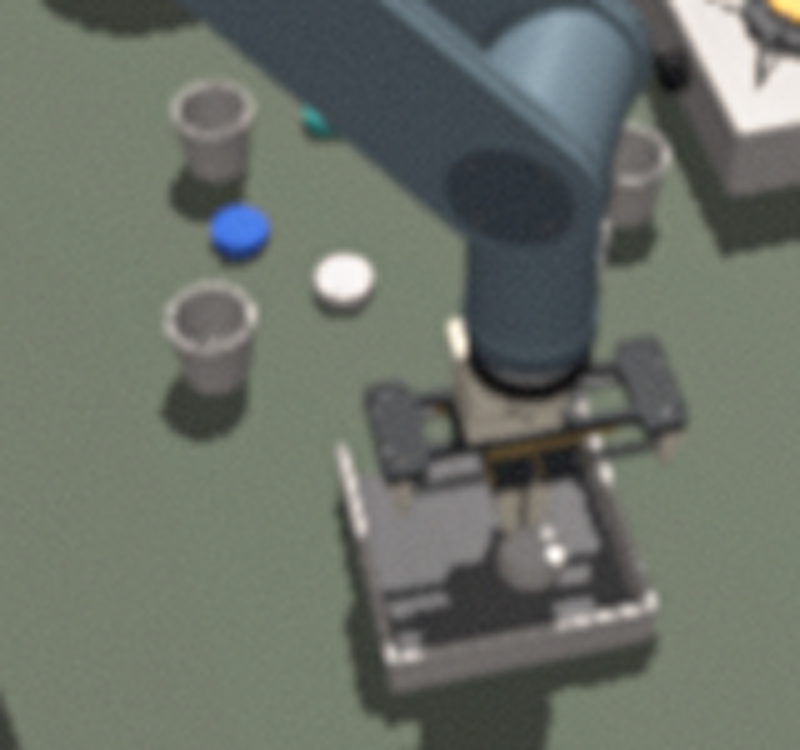

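Emit:
jog_arm(motion=[[0,-0.012,0,0,0,0,0],[0,-0.022,0,0,0,0,0],[0,-0.03,0,0,0,0,0],[0,-0.03,0,0,0,0,0],[0,-0.02,0,0,0,0,0],[-0.01,0,0,0,0,0,0],[-0.05,0.03,0,0,0,0,0],[-0.075,0.07,-0.02,0,0,0,0],[-0.075,0.11,-0.04,0,0,0,0],[-0.075,0.15,-0.06,0,0,0,0]])

```text
t: 5.05
ee_pos: [472.4, -30.8, 79.6]
tool_rot: [-0.036, 1.569, -0.064]
force: [-0.2, 0.5, -0.7]
width: 0.005
```

Emit:
jog_arm(motion=[[0,0.04,-0.013,0,0,0,0],[0,0.08,-0.013,0,0,0,0],[0,0.12,-0.013,0,0,0,0],[0,0.12,-0.013,0,0,0,0],[0,0.12,-0.013,0,0,0,0]])

```text
t: 5.55
ee_pos: [462.6, 88.7, 78.6]
tool_rot: [-2.676, 1.57, -2.7]
force: [-0.7, -0.6, -0.8]
width: 0.003
```

```bash
python3 -c "
from h import *
st()
shot('side','s4',(230,140,390,290),5);shot('wrist','w4')"
```

```text
t 5.55 pos [462.6  88.7  78.6] tray [-49.5 289.9] F [-0.7 -0.6 -0.8] w 0.003 q [-0.05  0.27  1.91 -0.    0.97 -0.02]
toolx [-0. -0. -1.] tooly [ 0.024  1.    -0.   ] yang 88.63
```

View pics/s4.png

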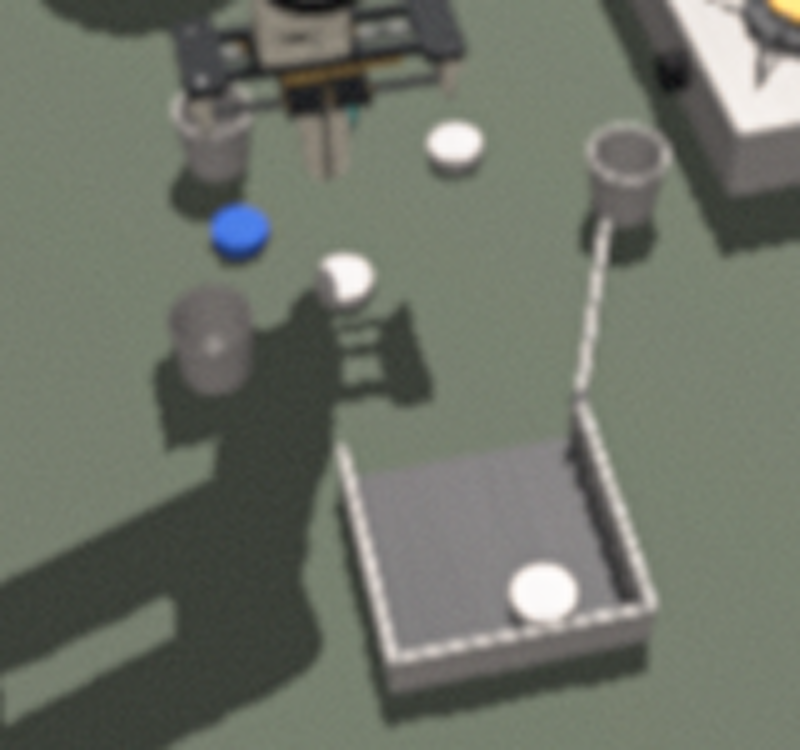

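Emit:
jog_arm(motion=[[0.04,0,0.001,0,0,0,0],[0.07,0,0.001,0,0,0,0],[0.075,0,0.001,0,0,0,0],[0.075,0,0.001,0,0,0,0],[0.075,-0.008,0.001,0,0,0,0],[0.075,-0.016,0.001,0,0,0,0],[0.075,-0.026,0.001,0,0,0,0],[0.075,-0.038,0.001,0,0,0,0],[0.075,-0.05,0.001,0,0,0,0],[0.075,-0.065,0.001,0,0,0,0]])

```text
t: 6.65
ee_pos: [462.6, 21.1, 3.9]
tool_rot: [-0.084, 1.57, -0.112]
force: [0.6, 0.6, 0.2]
width: 0.007
```

Emit:
jog_arm(motion=[[0,-0.015,0.001,0,0,0,0],[0,-0.03,0.001,0,0,0,0],[0,-0.045,0.001,0,0,0,0],[0,-0.06,0.001,0,0,0,0],[0,-0.075,0.001,0,0,0,0],[0,-0.09,0.001,0,0,0,0],[0,-0.1,0.001,0,0,0,0]])

```text
t: 7.35
ee_pos: [460.7, -79.5, 3.8]
tool_rot: [-0.754, 1.57, -0.783]
force: [1.1, 0.2, -0.1]
width: 0.008
```

```bash
python3 -c "
from h import *
print(px2w('side',230+543/5,140+592/5,14),tray(px2w('side',230+543/5,140+592/5,14)))
st()
shot('side','s5',(230,140,390,290),5)"
```

```text
[ 528.21364513 -249.39302144] [ 25.2 -46.2]
t 7.35 pos [460.7 -79.5   3.8] tray [-46.9 121.8] F [ 1.1  0.2 -0.1] w 0.008 q [-0.41  0.38  1.99 -0.    0.77 -0.38]
toolx [ 0. -0. -1.] tooly [ 0.029  1.    -0.   ] yang 88.35
```

View pics/s5.png

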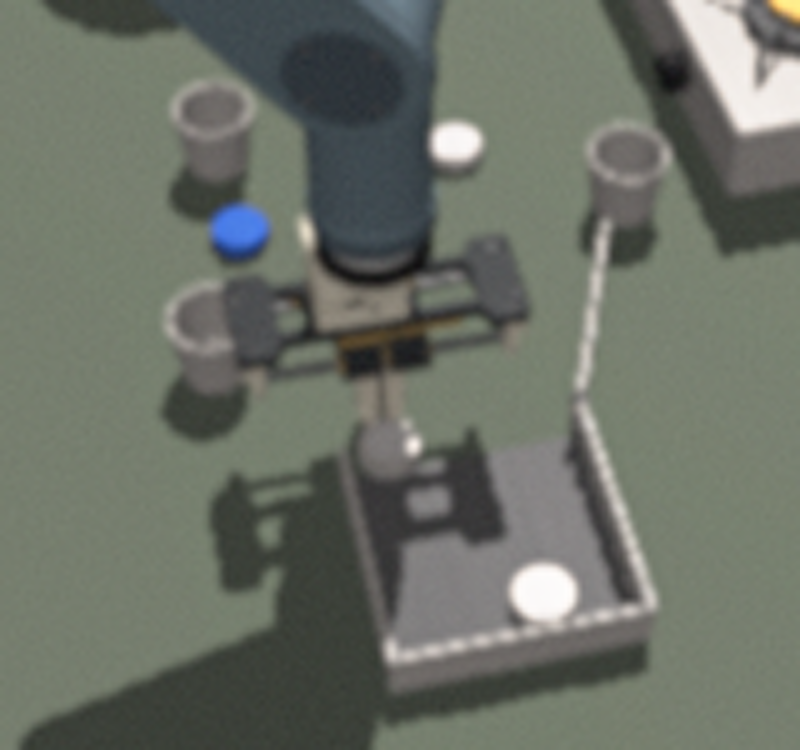

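Emit:
jog_arm(motion=[[0,-0.012,0.001,0,0,0,0],[0,-0.026,0.001,0,0,0,0],[0,-0.041,0.001,0,0,0,0],[0,-0.056,0.001,0,0,0,0],[0,-0.071,0.001,0,0,0,0],[0,-0.084,0.001,0,0,0,0],[0,-0.094,0.001,0,0,0,0],[0,-0.094,0.001,0,0,0,0],[0,-0.084,0.001,0,0,0,0],[-0.03,-0.06,0.001,0,0,0,0]])

```text
t: 8.4
ee_pos: [457.8, -136.5, 31.1]
tool_rot: [2.649, 1.564, 2.619]
force: [0.1, -0.2, 0.8]
width: 0.007
```

```bash
python3 -c "
from h import *
st()"
```

```text
t 8.4 pos [ 457.8 -136.5   31.1] tray [-48.3  64.7] F [ 0.1 -0.2  0.8] w 0.007 q [-0.52  0.35  1.93 -0.    0.86 -0.49]
toolx [-0.006  0.003 -1.   ] tooly [0.03  1.    0.003] yang 88.28
```

Emit:
jog_arm(motion=[[-0.045,0.01,0,0,0,0,0],[-0.046,0.05,0.014,6.3,0,0,0],[-0.046,0.09,0.028,6.3,0,0,0],[-0.046,0.135,0.043,6.3,0,0,0],[-0.046,0.18,0.058,6.3,0,0,0],[-0.046,0.225,0.073,6.3,0,0,0],[-0.046,0.27,0.088,6.3,0,0,0],[-0.046,0.315,0.103,6.3,0,0,0],[-0.046,0.342,0.114,6.3,0,0,0],[-0.046,0.342,0.114,6.3,0,0,0]])

```text
t: 9.4
ee_pos: [583.3, 206.0, 79.3]
tool_rot: [1.39, 1.569, 1.258]
force: [-0.5, -0.9, -0.2]
width: 0.003
```

```bash
python3 -c "
from h import *
st()
shot('side','s6',(230,140,390,290),5);shot('top','t6',(235,130,435,280))"
```

```text
t 9.4 pos [583.3 206.   79.3] tray [ 67.9 410.5] F [-0.5 -0.9 -0.2] w 0.003 q [0.16 0.5  1.54 0.   1.1  0.29]
toolx [ 0.     0.001 -1.   ] tooly [0.132 0.991 0.001] yang 82.41
```

View pics/s6.png

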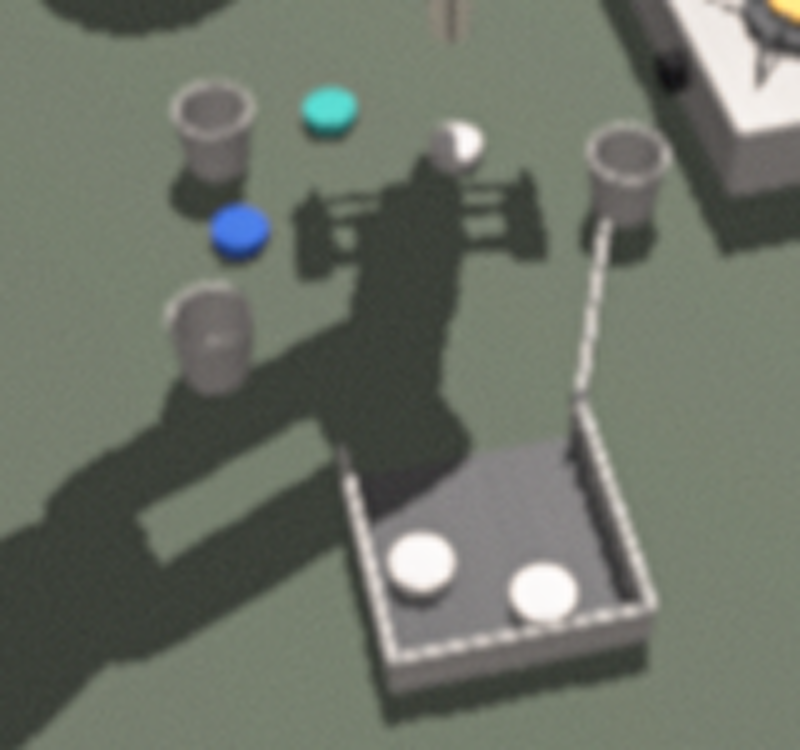

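View pics/t6.png

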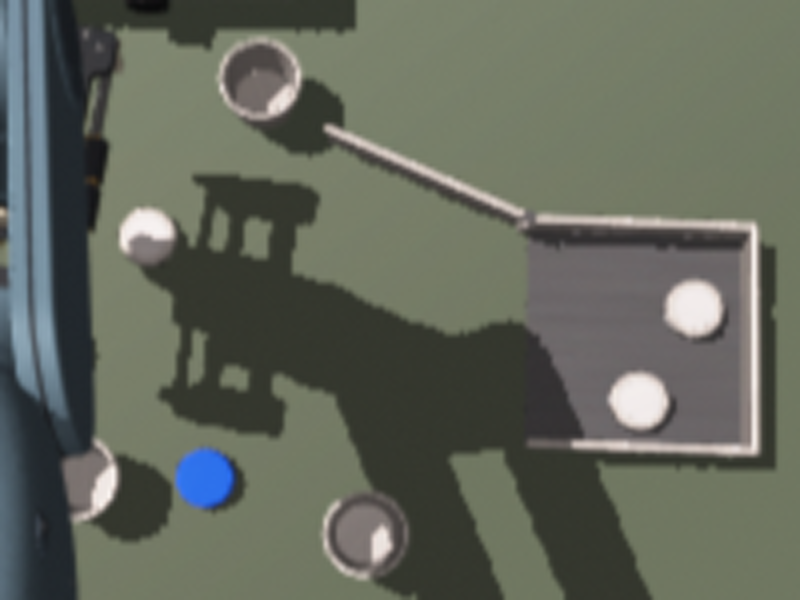

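Emit:
jog_arm(motion=[[0.04,0,0,0,0,0,0],[0.07,0,0,0,0,0,0],[0.075,0,0,0,0,0,0],[0.075,0,0,0,0,0,0],[0.075,-0.01,0,0,0,0,0],[0.075,-0.018,0,0,0,0,0],[0.075,-0.028,0,0,0,0,0],[0.075,-0.04,0,0,0,0,0],[0.075,-0.055,0,0,0,0,0],[0.075,-0.07,0,0,0,0,0]])

```text
t: 10.5
ee_pos: [573.9, 130.1, 4.9]
tool_rot: [-0.242, 1.571, -0.379]
force: [-0.4, 0.0, -0.5]
width: 0.003
```

Emit:
jog_arm(motion=[[0,-0.015,0,0,0,0,0],[0,-0.03,0,0,0,0,0],[0,-0.045,0,0,0,0,0],[0,-0.06,0,0,0,0,0],[0,-0.075,0,0,0,0,0],[0,-0.09,0,0,0,0,0],[0,-0.1,0,0,0,0,0],[0,-0.105,0,0,0,0,0]])

```text
t: 11.3
ee_pos: [559.5, 26.3, 4.6]
tool_rot: [-2.434, 1.571, -2.573]
force: [0.3, 0.5, 1.0]
width: 0.003
```

```bash
python3 -c "
from h import *
st()
shot('side','s7',(230,140,390,290),5)"
```

```text
t 11.3 pos [559.5  26.3   4.6] tray [ 49.  230.2] F [0.3 0.5 1. ] w 0.003 q [-0.15  0.51  1.76 -0.    0.88 -0.01]
toolx [-0. -0. -1.] tooly [ 0.138  0.99  -0.   ] yang 82.05
```

View pics/s7.png

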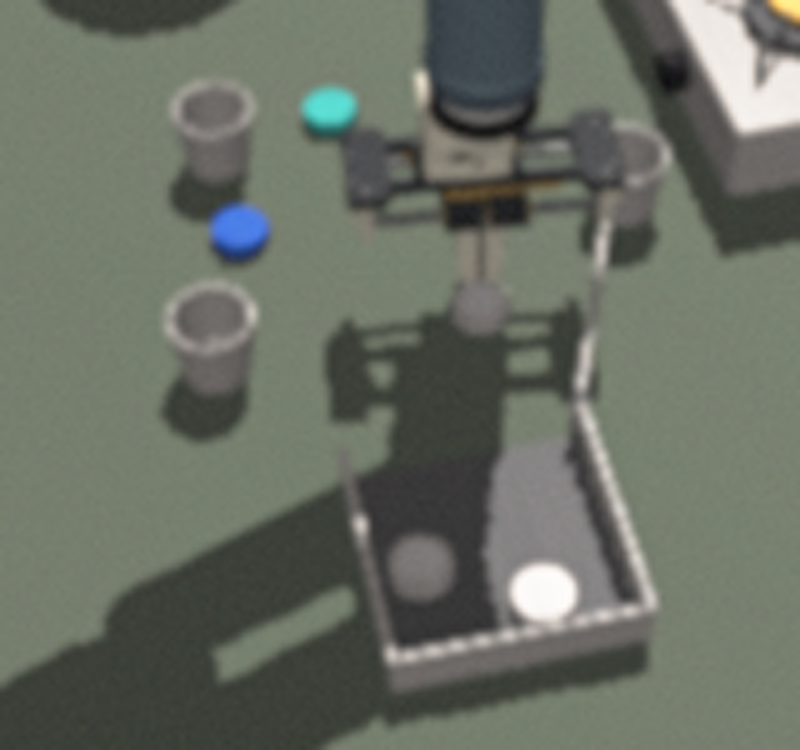

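Emit:
jog_arm(motion=[[0,-0.015,0,0,0,0,0],[0,-0.03,0,0,0,0,0],[0,-0.045,0,0,0,0,0],[0,-0.06,0,0,0,0,0],[0,-0.075,0,0,0,0,0],[0,-0.09,0,0,0,0,0],[0,-0.105,0,0,0,0,0],[0,-0.12,0,0,0,0,0],[0,-0.135,0,0,0,0,0],[0,-0.145,0,0,0,0,0]])

```text
t: 12.35
ee_pos: [539.5, -117.7, 4.7]
tool_rot: [-0.952, 1.571, -1.09]
force: [0.2, 0.1, 0.8]
width: 0.007
```

Emit:
jog_arm(motion=[[0,-0.012,0,0,0,0,0],[0,-0.025,0,0,0,0,0],[0,-0.038,0,0,0,0,0],[0,-0.047,0,0,0,0,0],[0,-0.047,0,0,0,0,0],[0,-0.03,0,0,0,0,0],[-0.03,-0.015,0,0,0,0,0],[-0.08,0.02,0,0,0,0,0],[-0.085,0.06,0,0,0,0,0],[-0.085,0.1,0,0,0,0,0]])

```text
t: 13.35
ee_pos: [555.1, -14.1, 92.7]
tool_rot: [0.053, 1.565, -0.084]
force: [0.5, -0.0, 0.4]
width: 0.008
```

```bash
python3 -c "
from h import *
st()
shot('side','s8',(230,140,390,290),5)"
```

```text
t 13.35 pos [555.1 -14.1  92.7] tray [ 45.7 189.7] F [ 0.5 -0.   0.4] w 0.008 q [-0.23  0.38  1.69  0.    1.06 -0.09]
toolx [ 0.005 -0.    -1.   ] tooly [0.137 0.991 0.   ] yang 82.12
```

View pics/s8.png

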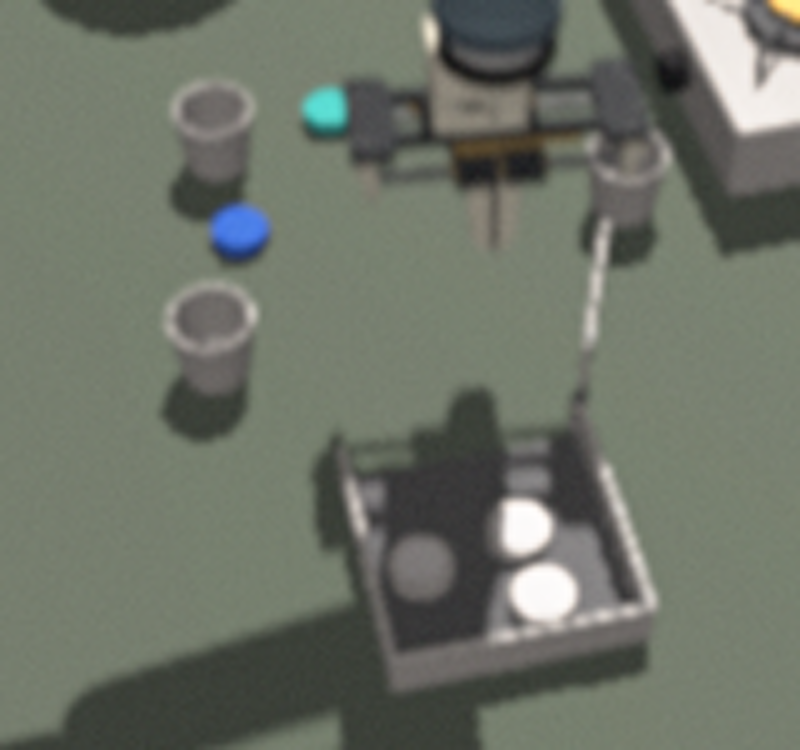

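Emit:
jog_arm(motion=[[0.01,-0.006,0.04,-6.3,0,0,0],[0.01,-0.012,0.08,-6.3,0,0,0],[0.01,-0.018,0.107,-6.3,0,0,0],[0.01,-0.018,0.107,-6.3,0,0,0],[0.01,-0.018,0.107,-6.3,0,0,0]])

```text
t: 13.9
ee_pos: [656.2, -48.0, 78.7]
tool_rot: [2.781, 1.569, 2.754]
force: [-0.4, 0.4, -0.2]
width: 0.004
```

```bash
python3 -c "
from h import *
st()
print([tray(px2w('side',230+u/5,140+v/5,14)) for u,v in [(521,527),(420,567),(543,592)]])
shot('side','s9',(230,140,390,290),5)
shot('top','t9',(235,130,435,280))"
```

```text
t 13.9 pos [656.2 -48.   78.7] tray [147.6 158.5] F [-0.4  0.4 -0.2] w 0.004 q [-0.24  0.56  1.43  0.    1.15 -0.22]
toolx [-0.002  0.001 -1.   ] tooly [0.027 1.    0.001] yang 88.47
[array([23.9,  4.1]), array([-46.2, -10.9]), array([ 25.2, -46.2])]
```

View pics/s9.png

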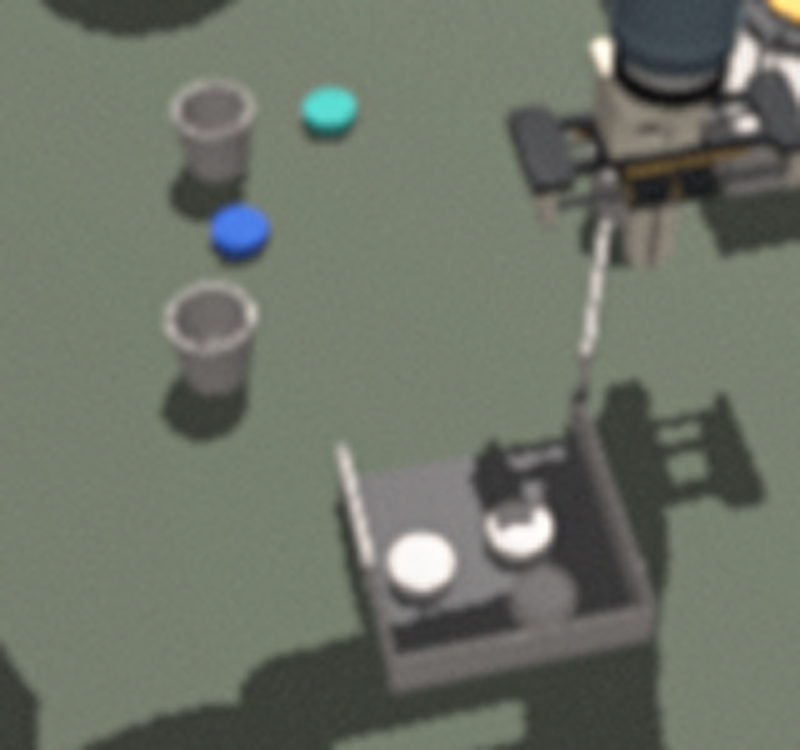

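View pics/t9.png

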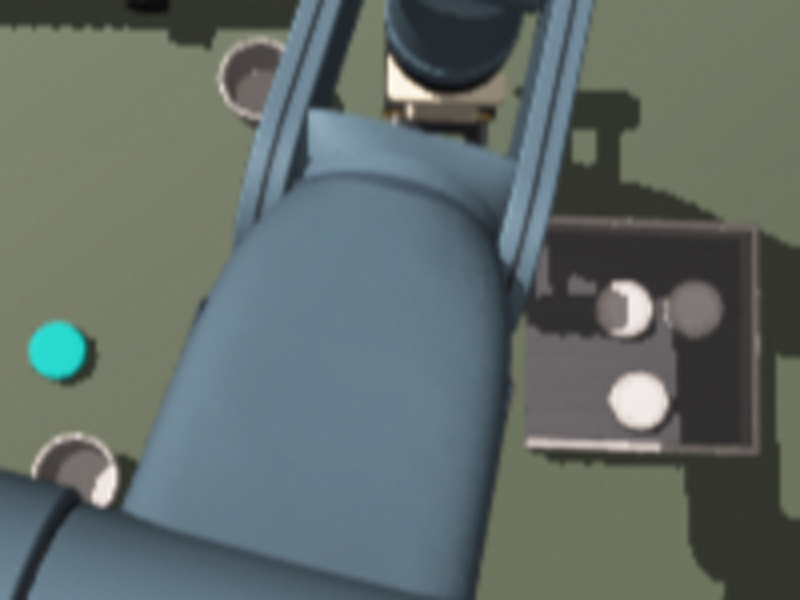

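```bash
python3 -c "
import numpy as np
p0=np.array([147.6,158.5])
for th in np.append(np.arange(1.95,-.01,-.13),-.02):
    r=90;h=17.5*abs(np.sin(th))+7.5*abs(np.cos(th))+1.5
    p=np.array([82,84])+r*np.array([-np.cos(th),np.sin(th)])+h*np.array([np.sin(th),np.cos(th)])
    d=p-p0; print(round(th,2),'y',(d[1]/1000).round(3),'z',(d[0]/1000).round(3))
"
```

```text
1.95 y 0.002 z -0.013
1.82 y 0.008 z -0.024
1.69 y 0.013 z -0.035
1.56 y 0.016 z -0.047
1.43 y 0.017 z -0.059
1.3 y 0.018 z -0.07
1.17 y 0.016 z -0.082
1.04 y 0.013 z -0.094
0.91 y 0.009 z -0.105
0.78 y 0.002 z -0.116
0.65 y -0.006 z -0.126
0.52 y -0.015 z -0.135
0.39 y -0.026 z -0.143
0.26 y -0.039 z -0.149
0.13 y -0.052 z -0.153
-0.0 y -0.066 z -0.156
-0.02 y -0.067 z -0.156
```

Emit:
jog_arm(motion=[[0.03,0,0.003,0,0,0,0],[0.06,0,0.003,0,0,0,0],[0.068,0,0.003,0,0,0,0],[0.068,0,0.003,0,0,0,0]])

```text
t: 14.4
ee_pos: [658.0, -48.8, 10.5]
tool_rot: [2.912, 1.567, 2.884]
force: [-0.1, -0.2, -0.0]
width: 0.008
```

```bash
python3 -c "
from h import *
st()"
```

```text
t 14.4 pos [658.  -48.8  10.5] tray [149.5 157.8] F [-0.1 -0.2 -0. ] w 0.008 q [-0.24  0.64  1.48  0.    1.03 -0.22]
toolx [-0.004  0.001 -1.   ] tooly [0.027 1.    0.001] yang 88.43
```

Emit:
jog_arm(motion=[[0,0.001,-0.008,0,0,0,0],[0,0.003,-0.016,0,0,0,0],[0,0.009,-0.027,0,0,0,0],[0,0.013,-0.038,0,0,0,0],[0,0.016,-0.05,0,0,0,0],[0,0.018,-0.062,0,0,0,0],[0,0.018,-0.073,0,0,0,0],[0,0.016,-0.085,0,0,0,0],[0,0.013,-0.097,0,0,0,0],[0,0.009,-0.108,0,0,0,0]])

```text
t: 15.4
ee_pos: [551.9, -37.8, 12.6]
tool_rot: [-0.208, 1.569, -0.236]
force: [1.1, -1.0, 0.3]
width: 0.004
```

```bash
python3 -c "
from h import *
st()
shot('side','s10',(230,140,390,290),5)"
```

```text
t 15.4 pos [551.9 -37.8  12.6] tray [ 43.2 166. ] F [ 1.1 -1.   0.3] w 0.004 q [-0.27  0.48  1.77  0.    0.89 -0.24]
toolx [ 0.002 -0.    -1.   ] tooly [ 0.028  1.    -0.   ] yang 88.42
```

View pics/s10.png

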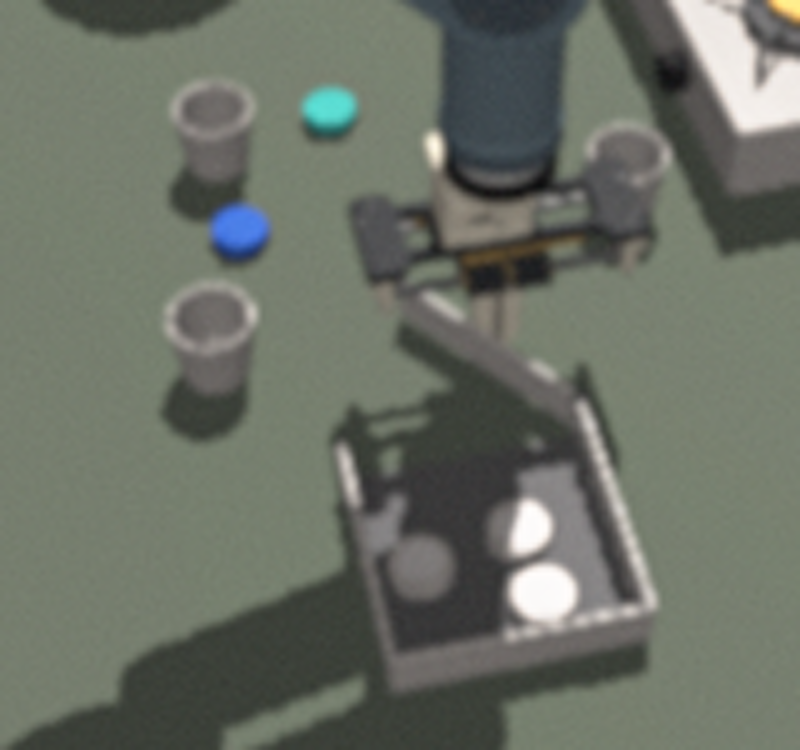

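Flap half-way, as planned (free end at crop (405,300)). Continue.

Emit:
jog_arm(motion=[[0,-0.007,-0.011,0,0,0,0],[0,-0.015,-0.021,0,0,0,0],[0,-0.024,-0.03,0,0,0,0],[0,-0.035,-0.038,0,0,0,0],[0,-0.048,-0.044,0,0,0,0],[0,-0.06,-0.048,0,0,0,0],[0,-0.069,-0.051,0,0,0,0],[0,-0.074,-0.051,0,0,0,0],[0,-0.075,-0.051,0,0,0,0]])

```text
t: 16.35
ee_pos: [498.5, -108.5, 11.6]
tool_rot: [1.805, 1.565, 1.775]
force: [1.9, 17.8, 6.8]
width: 0.007
```

```bash
python3 -c "
from h import *
st()
shot('side','s11',(230,140,390,290),5)"
```

```text
t 16.35 pos [ 498.5 -108.5   11.6] tray [-8.3 93.8] F [ 1.9 17.8  6.8] w 0.007 q [-0.44  0.43  1.87  0.01  0.84 -0.41]
toolx [-0.001  0.006 -1.   ] tooly [0.03  1.    0.006] yang 88.26
```

View pics/s11.png

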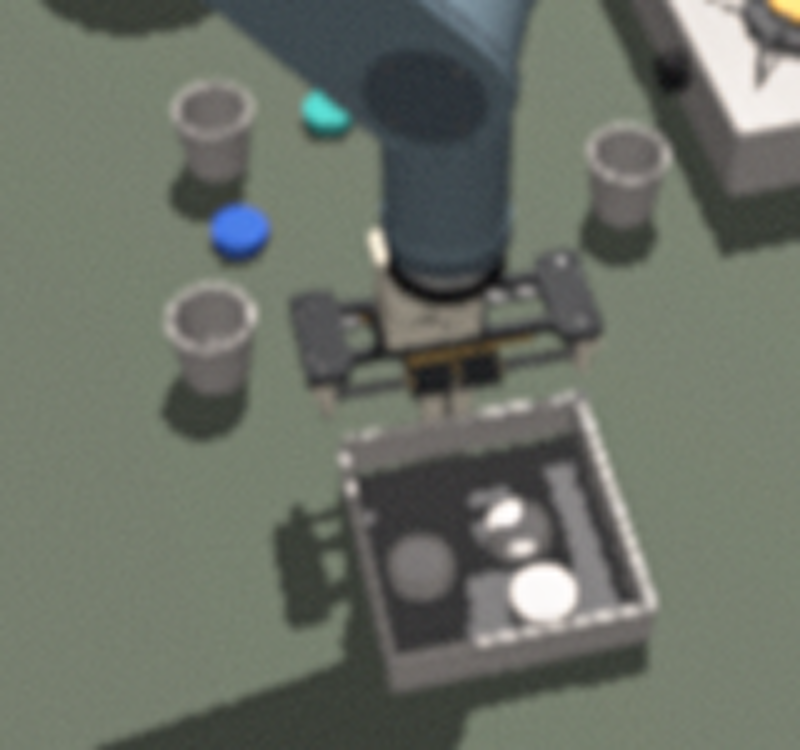

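Flap is at the stop (17.8 N contact, ty 93.8). Hold briefly, then draw clear.

Emit:
jog_arm(motion=[[0,0.001,0,0,0,0,0],[0,0.001,0,0,0,0,0],[0,0.006,0,0,0,0,0],[0,0.02,0,0,0,0,0],[0,0.035,0,0,0,0,0],[-0.03,0.04,0,0,0,0,0],[-0.07,0.05,0,0,0,0,0],[-0.11,0.07,0,0,0,0,0],[-0.15,0.1,0,0,0,0,0],[-0.15,0.14,0,0,0,0,0]])

```text
t: 17.4
ee_pos: [506.6, 29.2, 167.4]
tool_rot: [-0.173, 1.56, -0.202]
force: [1.5, 0.8, 0.1]
width: 0.003
```

Emit:
jog_arm(motion=[[-0.02,0.04,0,0,0,0,0],[-0.02,0.08,0,0,0,0,0],[-0.02,0.08,0,0,0,0,0],[-0.02,0.08,0,0,0,0,0],[-0.02,0.08,0,0,0,0,0]])

```text
t: 17.9
ee_pos: [504.8, 108.4, 181.2]
tool_rot: [-2.549, 1.57, -2.577]
force: [-0.4, -1.1, -0.4]
width: 0.006
```

```bash
python3 -c "
from h import *
st()
shot('side','s12')
shot('top','t12')
shot('side','s13',(230,140,390,290),5)"
```

```text
t 17.9 pos [504.8 108.4 181.2] tray [ -7.9 310.8] F [-0.4 -1.1 -0.4] w 0.006 q [-0.    0.23  1.67 -0.    1.24  0.02]
toolx [-0.001 -0.001 -1.   ] tooly [ 0.028  1.    -0.001] yang 88.42
```

View pics/s13.png

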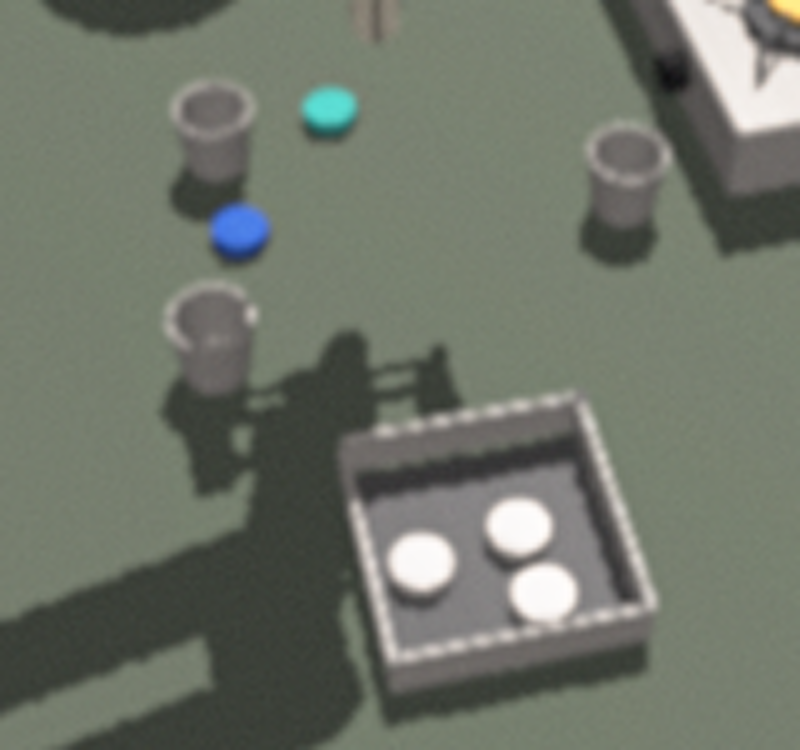

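View pics/t12.png

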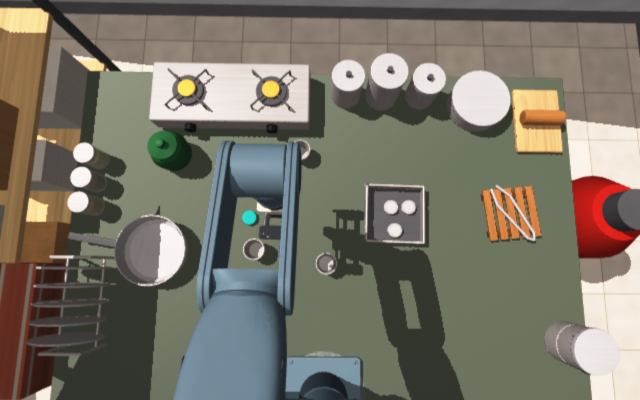

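The flap is shut flush (crop (345,437) to (578,398)). All three lids lie inside the tray, the bystanders have not moved and the arm is clear, so I am handing in.

```bash
python3 -c "
from h import *
print(close_job())"
```

```text
the job is handed in; nothing more can be done
None
```

I swept the three white lids into the tray one at a time with closed fingers, pushed the flap shut, and drew clear. I handed the job in at about 18 s of the 72 s allowed; it gives no verdict.

- **Lids:** In the last pictures all three lie flat, apart from each other and well inside the walls. I measured them at about (24, 4), (-46, -11) and (25, -46) mm in the tray frame, before the flap was shut. They look unchanged in the pictures after that.
- **Flap:** It looks flush across the mouth. I judged this from the picture and from about 18 N of contact at its stop, not from a measured angle. After the push, the force reading went back to about zero.
- **Bystanders:** I compared the cups, jar, pan, trivet and tongs by eye with the first picture, and they look unmoved. So do the blue and turquoise look-alike lids.

No check failed or disagreed.

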